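Lock the ribbon winder's reel and hold its tensioner back

ROBOT

A 6-joint arm with a two-finger parallel gripper is mounted at the origin on the work surface. World frame = base frame: x ahead of the robot, y to its left, z up, the work surface at z = 0. Lengths are in m, angles in rad, forces in N, time in s.
With the tool pointing down it reaches from about 0.25 to 0.775 m from the base axis. Payload 4 kg.
Tool frame: the origin (TCP) lies at the very end of the fingers, on their centre line; the grasp point (between the pads) lies 19 mm behind it; z points along the fingers, y is the line along which they close (so a half turn about z gives the same grasp; the last joint's range is limited). The gripper opens to 94 mm and grips with 3 to 60 N. Pads are 16 mm wide; open, the fingers measure 119 mm over their backs; the gripper's body (75 mm by 177 mm) begins 78 mm behind the grasp point.
Start: joints at [-1.448, 0.087, 1.371, -0, 1.684, -0.103], TCP at [0.123, -0.536, 0.206] pointing down, gripper open.
Joint ranges: [-3.1, 3.1], [-0.76, 2.03], [0.27, 2.55], [-1.08, 4.22], [0.17, 2.65], [-2.57, 2.57]. Speed limits (rad/s): [2.79, 2.79, 3.14, 3.14, 3.14, 3.14].

INTERFACE

Orientations are given as a unit quaternion [w, x, y, z].
In Python, from cell import env gives the robot as it stands. Calls block until the motion is done:
- env.move_to(position, orientation): joint-space move of the TCP to a pose.
- env.move_straight(position, attitude=None, speed=0.15, max_force=None): straight line of the TCP; attitude=None keeps the orientation; speed is the mean speed in m/s. With max_force (N) it stops when the force on the tool has changed by that much, and returns True; else False.
- env.move_j(angles): joint-space move.
- env.release() and env.close_gripper(force=None): open the fingers fully, or close them until they stop; force is the grip in N (None keeps the last).
- env.dwell(seconds).
- env.solve_ik(position, orientation): joint angles nearest the present ones, or None.
- env.state(): the state.
- env.capture(name): name is "side" or "top" or "wrist"; returns the picture (384x512x3 uint8, red, green, blue); there is no depth.
- env.calibration(name): a dict with "fx", "fy", "cx", "cy" (pixels), "rvec" (rotation vector, rad) and "tvec" (3), from world to camera coordinates, as OpenCV has them; the wrist camera has in their place "mount" (4x4, takes a point from camera to tool coordinates, whose origin is the TCP and whose axes are the flange's). Camera axes: x right, y down, z forward; pixel columns grow to the right and rows downward; lengths in m; the calibration is good to about 2 mm. The wrist camera is an equidistant fisheye: a pixel r from the principal point sees the ray r / f radians off the axis. A picture is of the moment at which its call begins: read the wrist's pose just before it. calibration takes no time and is no camera call.
A pose or a line that the arm cannot do raises env.PlanningError and nothing moves.
- env.finish_job(): hands the job in; it is judged then, once.
Trained networks look in the newest picture that a camera, given by its name, has taken for a name from the list of things; names that differ only in an ending like _2 or _b are one class to them, and where a whole thing is asked for, a point or a joint stands for the part that bears it (a point fixed in the world has none). Each returns a list of dicts, best first, with "conf" (0 to 1); they miss things now and then, are a little off and sometimes report something else, mostly with a low value. They report only what shows in the picture. A call takes as long as a camera call.
- env.cut_out(thing, camera): "pixels" (384x512 bool, what is visible of it) and "location" ([column, row] in pixels, amid what is visible of it).
The state is a dict: "clock": time; "joint_positions": joint angles; "qvel": joint speeds; "tau": joint torques, N m; "eef_pos": TCP position; "orientation": TCP orientation; "force": force on the tool from outside, world axes, zero at the start; "ft_torque": the same for the moment, N m; "gripper_width": finger opening in m; "gripper_force": force on a finger pad.
Only numpy, scipy, OpenCV 4.12 (cv2) and the standard library are available. Lean on these libraries where they do the work, as an engineer would, in place of code of your own. Each camera call takes 0.05 s, during which the arm holds its last target. There are 200 camera calls.

TASK

The ribbon winder's reel is about to be changed: first turn the red quarter-turn brake handle on the reel stand counter-clockwise all the way to its closed stop (over the red dot), then push the orange roller of the sprung tensioner arm back past its click until it stands over the green part of the marked band, short of the red part. Finish while the fingers are still holding the roller there against its spring: do not let go. Leave the brake closed and do not knock or shift the balloon weight, sweet jar, gift box and cup stack.

Things in the scene. Friction and masses are not known exactly. Their poses are not given: they have to be found in the camera images.
- reel_stand: Fixed grey steel plate, 270 (x) x 150 (y) x 12 mm, carrying an empty white reel (diameter 112 mm, top of its spindle at height 87 mm, on the plate's +x half, centred 95 mm along +x) and the brake. Origin on the work surface 25 mm in -x from the plate's middle. It may stand left or right of the tensioner, turned up to 0.4 rad.
- brake_hinge (a point): Point on the vertical pivot axis of the brake handle, at height 55 mm (underside of the hub; the hub, diameter 32 mm, tops out at 71 mm); it lies 30 mm in -x from reel_stand's origin. Axes as reel_stand's.
- brake_tip (a point): Top centre of the upright red peg at the end of the brake handle: peg of diameter 18 mm standing from height 58 to 108 mm, 80 mm from the pivot axis. A bar 14 mm wide (height 58 to 68 mm) joins it to the hub. It turns with the handle.
- brake (a joint): Brake handle angle, rad: 0 open stop (peg over the green dot on the plate, handle 135 degrees counter-clockwise from reel_stand's +x axis), growing counter-clockwise seen from above to 1.571 at the closed stop (peg over the red dot). It starts between 0 and 0.45. It stays where it is left; about 2.5 N at the peg turns it.
- tensioner_base: Fixed blue steel plate, 250 (x) x 190 (y) x 12 mm, carrying the tensioner arm and, behind its pivot, a brass pawl (top at height 59 mm). Origin on the work surface 15 mm in -x from the plate's middle. Turned up to 0.4 rad.
- tensioner_hinge (a point): Point on the vertical pivot axis of the tensioner arm, at height 58 mm (top of the arm's bar; hub top at 62 mm); it lies 40 mm in +x from tensioner_base's origin. Axes as tensioner_base's.
- tensioner (a joint): Tensioner arm angle, rad: 0 at rest (arm 154.2 degrees counter-clockwise from tensioner_base's +x axis), growing counter-clockwise seen from above as it is pushed back against its spring; end stop at 0.95. Click (tooth rides over the pawl) from about 0.38 to 0.62. Band on the plate under the roller's path: white 0 to 0.62, green 0.62 to 0.86, red beyond.
- roller: Orange upright roller, diameter 24 mm, turning freely about its own upright axis on the tip of the tensioner arm, 120 mm from the pivot axis, standing from height 58 to 114 mm; origin at the centre of its underside. The aluminium arm under it is 20 mm wide, height 50 to 58 mm.
- roller_top (a point): Centre of the roller's top face, height 114 mm. The spring pushes the roller back with about 3.5 N at rest, rising to 7 N over the green band; at the click it jumps to about 8.5 N on entry (0.40), then eases to about 3 N near 0.60. The click does not hold the arm: it springs right back to 0 if let go.
- weight: Red balloon weight, a cone 60 mm across and 50 mm tall with a wire eye to 65 mm; loose. Origin under its centre.
- candy_jar: Sweet jar, diameter 68 mm, 100 mm tall, yellow cap; loose. Origin under its centre.
- gift_box: Closed yellow gift box with red lid, 96 x 96 mm, 73 mm tall; loose. Origin under its centre.
- cup_stack: Stack of green cups, diameter 76 mm at the top, 113 mm tall; loose. Origin under its centre.

How it is judged:
On the way, in this order (a step that is already met when the one before it is completed fails the run):
1. the brake handle is turned to its closed stop while the tensioner is still before its click (value of joint brake above 1.45 rad and value of joint tensioner below 0.38 rad), for 0.2 s.
2. the tensioner arm is pushed past its click and held with the fingers on the roller (value of joint brake above 1.45 rad and value of joint tensioner between 0.62 and 0.86 rad and contact force between the fingers and roller above 2 N), for 0.3 s.
At the end, for the whole second after the job is handed in: The brake handle is closed (within 0.12 rad of its stop), the tensioner arm stands still over the green band (joint 0.62 to 0.86 rad, past the click and clear of the red part before the end stop), and the fingers hold it there, pressing the roller with more than 2 N (all of step 2 and velocity of joint tensioner between -0.1 and 0.1 rad/s); the arm keeps its last pose, push and grip.
It fails at once if the balloon weight is shifted more than 25 mm or tipped (distance of weight from where it was at the start of the episode above 0.025 m or angle between weight's own z axis and vertical above 0.35 rad).
It fails at once if the sweet jar is shifted more than 25 mm or tipped (distance of candy_jar from where it was at the start of the episode above 0.025 m or angle between candy_jar's own z axis and vertical above 0.35 rad).
It fails at once if the gift box is shifted more than 25 mm or tipped (distance of gift_box from where it was at the start of the episode above 0.025 m or angle between gift_box's own z axis and vertical above 0.35 rad).
It fails at once if the cup stack is shifted more than 25 mm or tipped (distance of cup_stack from where it was at the start of the episode above 0.025 m or angle between cup_stack's own z axis and vertical above 0.35 rad).
It fails at once if the tensioner is pushed past its click while the brake is still open (value of joint brake below 1.3 rad and value of joint tensioner above 0.62 rad).
It also fails if it takes over 56 s, if anything falls off the work surface, if the arm or the gripper's body presses on something with over 40 N, if the wrist force passes 120 N, or if a joint passes its speed limit or range.

## Working session

There is one attempt and no reset: what is moved stays moved. The work goes in short steps, each a Python script; the robot and the scene stay as the last script left them, time stands still between calls to the robot, and variables do not carry over. Pictures are saved under pics/ and viewed, at most 10 in all, crops included, and the job is handed in when it is done.

```bash
ls; mkdir -p pics
cat > h.py <<'E'
import numpy as np, cv2
from cell import env
from scipy.spatial.transform import Rotation as R
def cam(n):
    c=env.calibration(n); K=np.array([[c['fx'],0,c['cx']],[0,c['fy'],c['cy']],[0,0,1.]])
    return K,cv2.Rodrigues(np.array(c['rvec'],float))[0],np.array(c['tvec'],float).ravel()
def ray(n,p):
    K,Rm,t=cam(n); d=Rm.T@np.linalg.solve(K,[p[0],p[1],1]); return -Rm.T@t,d
def onz(n,p,z):
    o,d=ray(n,p); return o+d*(z-o[2])/d[2]
def proj(n,P):
    K,Rm,t=cam(n); q=K@(Rm@np.asarray(P)+t); return q[:2]/q[2]
E
python3 - <<'E'
from h import *
import pickle
for n in ('top','side'):
    im=env.capture(n); cv2.imwrite(f'pics/{n}0.png',im[:,:,::-1])
    print(n,env.calibration(n))
    for t,z in (('reel_stand',.012),('brake_tip',.1),('tensioner_base',.012),('roller',.09),('weight',.03),('candy_jar',.1),('gift_box',.073),('cup_stack',.113)):
        try:
            for r in env.cut_out(t,n)[:2]: print(t,round(r['conf'],2),np.round(r['location'],1),r['pixels'].sum(),np.round(onz(n,r['location'],z),3))
        except Exception as e: print(t,e)
print(env.state())
E
```

```text
pics
top {'fx': 457.43631652979553, 'fy': 457.43631652979553, 'cx': 260.9364564622228, 'cy': 195.05226980320072, 'rvec': array([ 2.21345623, -1.99119212,  0.21668607]), 'tvec': array([-0.06180363,  0.60131493,  1.4913995 ])}
reel_stand 0.89 [302.5 198.6] 3155 [ 0.619 -0.144  0.012]
brake_tip 0.67 [304.8 218.3] 165 [ 0.534 -0.15   0.1  ]
tensioner_base 0.79 [218.3 190. ] 3709 [0.618 0.154 0.012]
weight 0.59 [258.2 263.6] 230 [ 0.376 -0.013  0.03 ]
candy_jar 0.73 [130.  207.6] 437 [0.509 0.426 0.1  ]
gift_box 0.81 [395.3 223.4] 950 [ 0.554 -0.455  0.073]
cup_stack 0.6 [263.3 136.9] 433 [0.795 0.014 0.113]
side {'fx': 453.61260480726355, 'fy': 453.61260480726355, 'cx': 257.7146627780132, 'cy': 190.97084087822736, 'rvec': array([ 2.29213785, -0.1552586 ,  0.09203079]), 'tvec': array([-0.59698151,  0.12839507,  1.3243685 ])}
reel_stand 0.92 [271.2 252.1] 4544 [ 0.619 -0.157  0.012]
brake_tip 0.83 [238.6 239.4] 342 [ 0.526 -0.177  0.1  ]
tensioner_base 0.63 [253.9 181.4] 3039 [0.612 0.153 0.012]
roller 0.65 [227.8 154.7] 106 [0.533 0.206 0.09 ]
weight 0.75 [253.6 179.2] 3152 [0.61  0.143 0
[... 248 characters left out ...]
ons': array([-1.44810716e+00,  8.71866821e-02,  1.37064377e+00, -1.19136806e-05,
        1.68356913e+00, -1.03101218e-01]), 'qvel': array([-1.17515823e-03, -1.33115816e-06, -1.02989371e-03,  1.82932849e-03,
        5.36525489e-04,  3.61130450e-04]), 'tau': array([-3.28916958e-04, -3.40032649e+01, -3.02601779e+01,  7.13745179e-02,
        2.36520421e-02,  1.22967168e-05]), 'eef_pos': array([ 0.12312916, -0.53609176,  0.20554173]), 'orientation': array([ 9.65905789e-05,  9.93634174e-01,  1.12654864e-01, -4.97318500e-06]), 'force': array([0.4361859 , 0.215565  , 0.08999231]), 'ft_torque': array([-0.02452602, -0.04957211, -0.03273787]), 'gripper_force': 0.0, 'gripper_width': 0.09403786636724155}
```

View pics/top0.png

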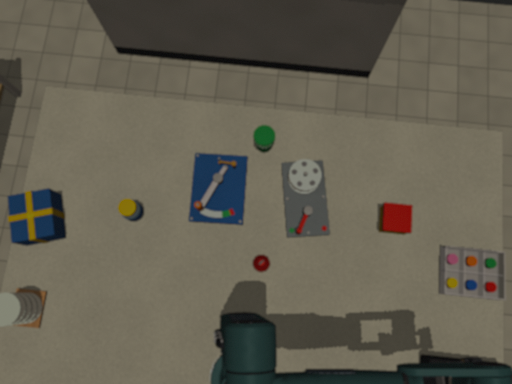

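View pics/side0.png

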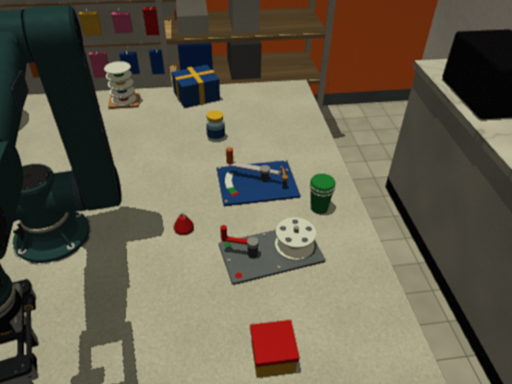

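Top view: blue tensioner plate at about (218,189) with the roller near (198,205). Grey reel stand is at (305,198), with the hub near (308,211) and the red peg near (299,230). Side view: peg top is near (224,229) and roller top near (229,149). I'll zoom in and fit the plate outlines.

Run:
```python
from h import *
for n,(x0,y0,x1,y1) in dict(top=(180,140,340,245),side=(210,140,340,285)).items():
    im=cv2.imread(f'pics/{n}0.png')[y0:y1,x0:x1]; f=5 if n=='top' else 4
    cv2.imwrite(f'pics/{n}z.png',cv2.resize(im,None,fx=f,fy=f,interpolation=cv2.INTER_CUBIC))
for n in ('top','side'):
    im=env.capture(n)
    for t in ('reel_stand','tensioner_base'):
        m=env.cut_out(t,n)[0]['pixels'].astype(np.uint8)
        if t=='tensioner_base':
            hsv=cv2.cvtColor(im,cv2.COLOR_RGB2HSV); b=((hsv[...,0]>100)&(hsv[...,0]<125)&(hsv[...,1]>120)).astype(np.uint8); b[:,:180]=0;b[:, 310:]=0; b[:140]=0; b[260:]=0
            m=b
        c=max(cv2.findContours(m,0,1)[0],key=cv2.contourArea)[:,0]
        P=np.array([onz(n,p,.012)[:2] for p in c],np.float32)
        r=cv2.minAreaRect(P); print(n,t,np.round(r[0],4),np.round(r[1],4),r[2]);
```

```text
top reel_stand [ 0.6231 -0.1483] [0.2755 0.1526] 9.427680969238281
top tensioner_base [0.6255 0.1558] [0.2411 0.181 ] 2.5046823024749756
side reel_stand [ 0.6189 -0.1361] [0.2861 0.2145] 1.9658037424087524
side tensioner_base [0.6219 0.1519] [0.2444 0.1894] 2.431083917617798
```

View pics/topz.png

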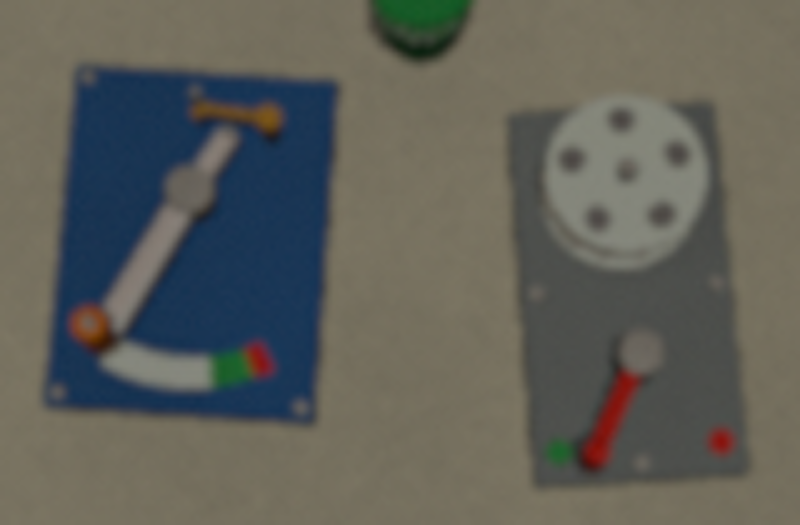

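View pics/sidez.png

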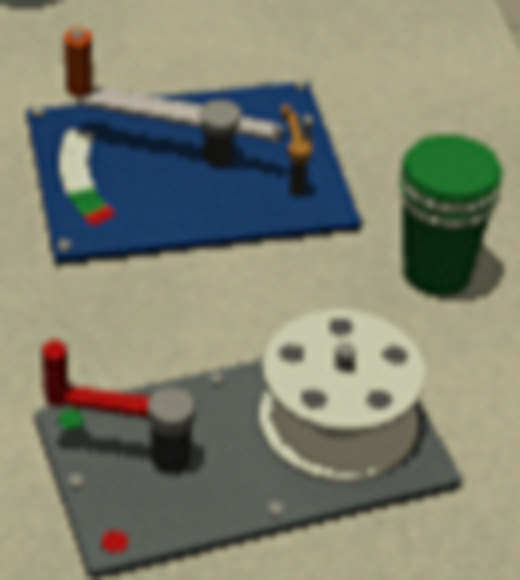

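Run:
```python
from h import *
T=lambda u,v:(180+(u+.5)/5-.5,140+(v+.5)/5-.5)
S=lambda u,v:(210+(u+.5)/4-.5,140+(v+.5)/4-.5)
def tri(a,b):
    o1,d1=ray('top',a);o2,d2=ray('side',b);d1/=np.linalg.norm(d1);d2/=np.linalg.norm(d2)
    s=np.linalg.lstsq(np.c_[d1,-d2],o2-o1,rcond=None)[0]
    p,q=o1+s[0]*d1,o2+s[1]*d2; return (p+q)/2,np.linalg.norm(p-q)
for k,a,b in (('hub',(642,352),(172,400)),('peg',(593,456),(55,350)),('roller',(90,322),(78,36)),('thub',(190,187),(221,112)),('spindle',(627,170),(345,348)),('reddot',(721,441),(115,541)),('greendot',(560,452),(70,419)),('cup',(420,0),(450,165))):
    p,e=tri(T(*a),S(*b)); print(k,p.round(4),round(e,4))
def fit(n,c,f):
    P=np.array([onz(n,f(*p),.012)[:2] for p in c]);print(n,P.round(3).tolist(),P.mean(0).round(4))
    return P
def yaw(P):  # far-left,far-right,near-right,near-left
    a=(P[0]+P[1]-P[2]-P[3]); b=P[0]+P[3]-P[1]-P[2]; print(np.arctan2(a[1],a[0]),np.arctan2(-b[0],b[1]))
yaw(fit('top',[(508,113),(712,102),(748,474),(536,487)],T))
yaw(fit('top',[(80,66),(338,82),(313,422),(45,405)],T))
yaw(fit('side',[(305,85),(360,222),(58,257),(27,112)],S))
```

```text
hub [ 0.5663 -0.1607  0.076 ] 0.0027
peg [ 0.4899 -0.1321  0.1046] 0.0006
roller [0.5395 0.2036 0.1162] 0.0042
thub [0.6498 0.1563 0.0647] 0.0037
spindle [ 0.6883 -0.139   0.0878] 0.0016
reddot [ 0.5207 -0.2257  0.0149] 0.0044
greendot [ 0.5009 -0.1156  0.0165] 0.0046
cup [0.7917 0.012  0.1121] 0.0107
top [[0.743, -0.056], [0.767, -0.201], [0.502, -0.246], [0.478, -0.101]] [ 0.6225 -0.1512]
0.16892540755965976 0.16460472684766217
top [[0.745, 0.252], [0.753, 0.067], [0.507, 0.057], [0.499, 0.243]] [0.626  0.1549]
0.03901103923352642 0.04177175693635849
side [[0.738, 0.249], [0.748, 0.068], [0.505, 0.057], [0.495, 0.241]] [0.6216 0.1537]
0.03849443035956038 0.05639925036844099
```

```bash
cat >> h.py <<'E'
BH=np.array([.567,-.1605]); BY=.167+2.3562
TH=np.array([.6492,.1558]); TY=.040+2.6913
def pose(c,r,a,s,z):
    t=s*np.array([-np.sin(a),np.cos(a),0]); zz=np.array([0,0,-1.]); x=np.cross(t,zz)
    q=R.from_matrix(np.c_[x,t,zz]).as_quat(); return [c[0]+r*np.cos(a),c[1]+r*np.sin(a),z],[q[3],*q[:3]]
def st():
    s=env.state(); print(round(s['clock'],1),s['eef_pos'].round(4),s['force'].round(1),round(s['gripper_width'],4),round(s['gripper_force'],1))
E
python3 - <<'E'
from h import *
for s in (1,-1):
    for c,r,A,vs in ((BH,.08,BY,(.263,.9,1.6)),(TH,.12,TY,(0,.4,.76))):
        for v in vs:
            q=env.solve_ik(*pose(c,r,A+v,s,.072)); print(s,v,None if q is None else np.round(q,2))
E
```

```text
1 0.263 [-0.37  0.06  1.66 -0.    1.41  1.55]
1 0.9 [-0.47  0.09  1.63 -0.    1.42  0.82]
1 1.6 [-0.51  0.19  1.52 -0.    1.43  0.08]
1 0 [ 0.26  0.21  1.5  -0.    1.43  2.24]
1 0.4 [ 0.19  0.16  1.56 -0.    1.42  1.77]
1 0.76 [ 0.11  0.15  1.57 -0.    1.42  1.33]
-1 0.263 [-0.37  0.06  1.66 -0.    1.41 -1.59]
-1 0.9 [-0.47  0.09  1.63 -0.    1.42 -2.32]
-1 1.6 None
-1 0 [ 0.26  0.21  1.5  -0.    1.43 -0.9 ]
-1 0.4 [ 0.19  0.16  1.56 -0.    1.42 -1.37]
-1 0.76 [ 0.11  0.15  1.57 -0.    1.42 -1.81]
```

Run:
```python
from h import *
a=BY+.263
p,q=pose(BH,.08,a,1,.22); env.move_to(p,q)
p,q=pose(BH,.08,a,1,.076); print(env.move_straight(p,q,max_force=10)); st()
env.close_gripper(15); st()
if abs(env.state()['gripper_width']-.018)<.004:
    for v in np.linspace(.263,1.571,9)[1:]:
        p,q=pose(BH,.08,BY+v,1,.076); h=env.move_straight(p,q,speed=.06,max_force=25); print(round(v,2),h); st()
        if h: break
cv2.imwrite('pics/side1.png',cv2.resize(env.capture('side')[140:285,180:340,::-1],None,fx=4,fy=4,interpolation=2))
```

```text
False
4.3 [ 0.4928 -0.133   0.0771] [ 0.4  0.5 -0.2] 0.0936 0.0
5.4 [ 0.4917 -0.133   0.076 ] [ 0.1 -0.7 -0.3] 0.0178 15.0
0.43 False
5.8 [ 0.4884 -0.1456  0.076 ] [-0.7 -2.4 -0.1] 0.0177 15.0
0.59 False
6.2 [ 0.4872 -0.1584  0.076 ] [ 0.3 -2.7 -1.2] 0.0176 15.0
0.75 False
6.5 [ 0.488  -0.1714  0.076 ] [ 0.4 -2.9 -0.9] 0.0175 15.0
0.92 False
6.9 [ 0.4909 -0.184   0.076 ] [ 1.9 -1.8 -2.4] 0.0182 15.0
1.08 False
7.3 [ 0.4958 -0.1961  0.076 ] [ 1.2 -1.8 -2.8] 0.0176 15.0
1.24 False
7.6 [ 0.5025 -0.2071  0.076 ] [ 3.5 -0.7 -1.8] 0.0174 15.0
1.41 False
8.0 [ 0.511  -0.2169  0.076 ] [ 3.1  0.2 -2.3] 0.0175 15.0
1.57 False
8.4 [ 0.5207 -0.2251  0.076 ] [ 3.4  2.  -1.7] 0.0176 15.0
```

View pics/side1.png

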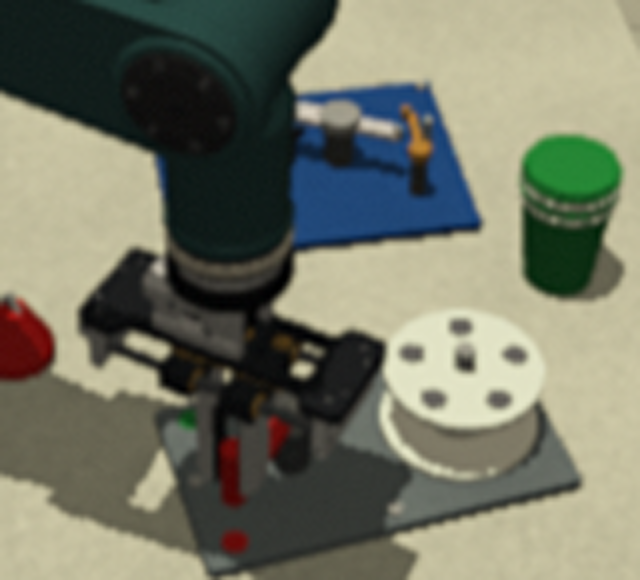

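The peg (crop about (232,460)) is between the fingers, next to the red dot. I'll press on until I feel the stop, then let go.

Run:
```python
from h import *
for v in (1.6,1.63,1.66,1.69):
    p,q=pose(BH,.08,BY+v,1,.076); h=env.move_straight(p,q,speed=.03,max_force=8); print(v,h); st()
    if h: break
env.dwell(.4)
env.release(); x=env.state(); p=x['eef_pos'].copy(); p[2]=.2; env.move_straight(p); st()
# move over to roller
p,q=pose(TH,.12,TY,-1,.22); env.move_to(p,q); st()
for n,(x0,y0,x1,y1) in dict(side=(210,140,340,285)).items():
    cv2.imwrite('pics/side2.png',cv2.resize(env.capture(n)[y0:y1,x0:x1,::-1],None,fx=4,fy=4,interpolation=2))
```

```text
1.6 False
8.7 [ 0.5208 -0.225   0.0759] [-1.5  5.5  1.8] 0.0178 15.0
1.63 False
8.9 [ 0.521  -0.2248  0.0757] [-6.4  8.1  4.4] 0.0181 15.0
1.66 False
9.2 [ 0.5211 -0.2246  0.0756] [-11.   11.5   8.6] 0.0179 15.0
1.69 False
9.4 [ 0.5212 -0.2244  0.0755] [-15.9  14.8  12.2] 0.0178 15.0
12.0 [ 0.5282 -0.2304  0.1987] [ 0.7 -0.6  0.1] 0.0941 0.0
13.6 [0.5394 0.2027 0.2197] [ 1.3  0.4 -0.7] 0.0939 0.0
```

View pics/side2.png

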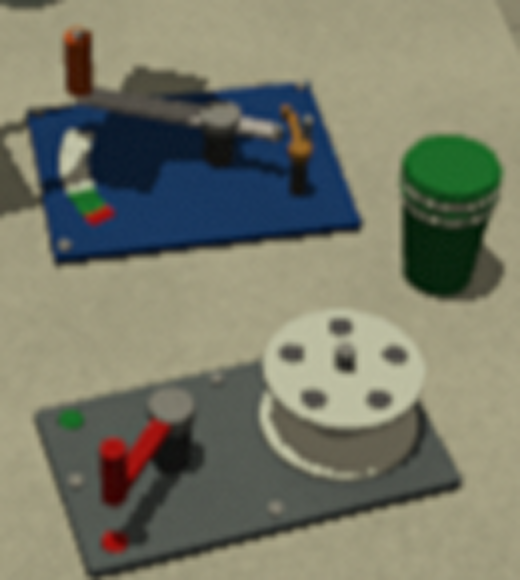

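The brake is closed, with the peg at crop (114,460) directly above the red dot at (114,541). The roller is at rest at (78,60). Next I grip it and swing it to the middle of the green band.

Run:
```python
from h import *
p,q=pose(TH,.12,TY,-1,.074); print(env.move_straight(p,q,max_force=10)); st()
env.close_gripper(40); st()
if abs(env.state()['gripper_width']-.024)<.004:
    for v in np.linspace(0,.75,9)[1:]:
        p,q=pose(TH,.12,TY+v,-1,.074); h=env.move_straight(p,q,speed=.05,max_force=30); print(round(v,2),h); st()
        if h: break
env.dwell(.6); st()
e=env.state()['eef_pos'][:2]-TH; print('angle',(np.arctan2(e[1],e[0])-TY)%6.283, np.hypot(*e))
a=env.capture('side')[140:285,210:340,::-1];b=env.capture('top')[140:245,180:340,::-1]
cv2.imwrite('pics/side3.png',cv2.resize(a,None,fx=4,fy=4,interpolation=2))
cv2.imwrite('pics/top3.png',cv2.resize(b,None,fx=5,fy=5,interpolation=2))
```

```text
False
14.8 [0.54   0.2038 0.0753] [ 0.6 -0.2  0.2] 0.094 0.0
15.9 [0.5395 0.2046 0.074 ] [ 0.8  3.1 -0.9] 0.0237 40.0
0.09 False
16.3 [0.5354 0.1936 0.0741] [ 2.1  3.4 -1.7] 0.0236 40.0
0.19 False
16.6 [0.5325 0.1827 0.074 ] [ 3.2  3.9 -1.9] 0.0235 40.0
0.28 False
17.0 [0.5308 0.1717 0.0741] [ 5.  5. -2.] 0.0234 40.0
0.38 False
17.4 [0.53   0.1608 0.0741] [ 4.6  5.5 -2.9] 0.0236 40.0
0.47 False
17.8 [0.53   0.1512 0.0741] [ 4.6  7.7 -3.5] 0.0237 40.0
0.56 False
18.1 [0.5314 0.1387 0.074 ] [ 4.8  5.1 -2.9] 0.0233 40.0
0.66 False
18.5 [0.5335 0.1286 0.074 ] [ 4.1  8.3 -3.7] 0.0232 40.0
0.75 False
18.9 [0.5366 0.1183 0.074 ] [ 3.8  8.2 -2.9] 0.0238 40.0
19.5 [0.5365 0.1185 0.074 ] [ 4.5  9.1 -3.1] 0.0233 40.0
angle 0.7296334210588507 0.11869530088414483
```

View pics/side3.png

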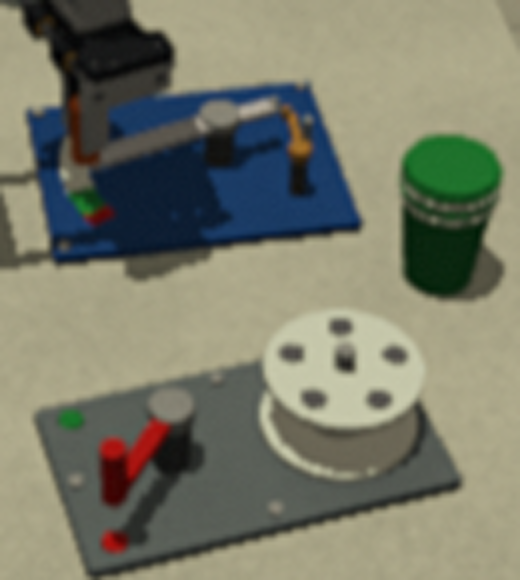

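View pics/top3.png

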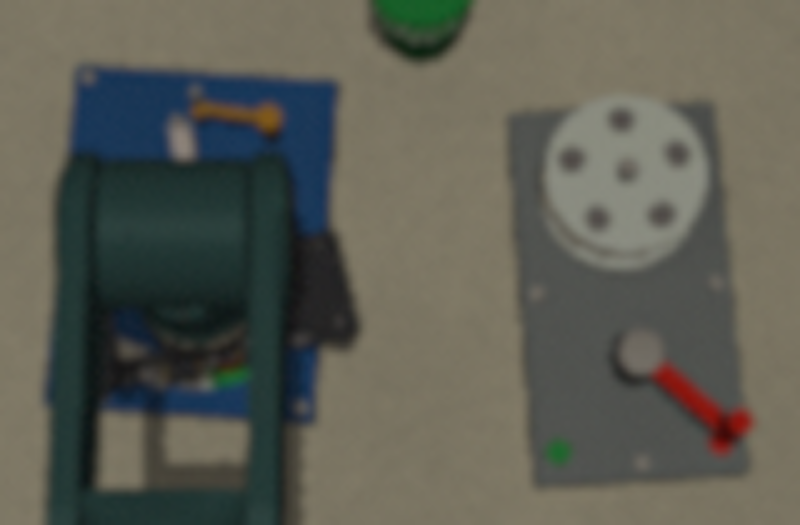

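The roller is between the pads. The arm's tail swung from crop (230,130) to (180,122), about 0.75 rad, which agrees with the 0.73 rad I get from the TCP. The brake peg is still over the red dot, so I'm handing it in.

```bash
python3 -c "
from h import *
st(); print(env.finish_job())"
```

```text
19.6 [0.5365 0.1185 0.074 ] [ 4.6  9.1 -3.8] 0.0234 40.0
the job is handed in; nothing more can be done
None
```

I handed the job in at 19.6 s, with the brake at its closed stop over the red dot and the roller still gripped over the green band at about 0.73 rad; the hand-in returned no verdict, and I did not measure the loose objects again afterwards.

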